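# Swap two pull-out bins at the coffee counter

## Task

The two white bins of the coffee organiser, the deep one with cup lids and the shallow one with capsules, have been put back in each other's bays: swap them, so that each ends fully home and square in the outer bay where the other stood and the middle bay is empty again. Slide them on the counter without lifting or tipping them: park one inside the empty middle bay, move the other past it all the way across to the bay that came free, then move the parked one on to the last bay. Leave the cups, jug, tin and tamper around them where they are.

Things in the scene. Friction and masses are not known exactly. Their poses are not given: they have to be found in the camera images.
- organiser: Bamboo bin organiser, screwed down: 10 mm back panel 95 mm high, four 10 mm partitions, open above and towards the robot, no floor (bins slide on the counter). Three bays, 124 mm wide, 134 mm apart. Origin: counter level, home point of the middle bay; x into the bays, y left along the row, z up. Panel face at x = +52.5 mm, partitions' rounded front ends at x = -40.5 mm.
- bay_left (a point): Home point of the left bay (+y seen from the robot), at counter level: the centre of a bin's underside comes here when its back wall meets the back panel. Axes as the organiser's. The partitions are 85 mm high from the panel forward to x = -2.5 mm and 55 mm high in front of that.
- bay_middle (a point): The same for the middle bay, empty at the start. A bin that is fully home stands out 12 mm (22 mm with its lip) in front of the partitions. The counter in front of the three bays is clear: a lane for one bin.
- bay_right (a point): Home point of the right bay (-y seen from the robot), otherwise as for the left bay.
- deep_bin: Deeper of two open white plastic bins: 105 mm front to back (x), 112 wide (y), 105 high, walls 4 mm, inside 97 x 104 mm. Fixed brown cup lids lie in it to 26 mm above its underside, empty above. A lip 86 mm wide, 8 high stands out 10 mm along the front wall's top edge. In the left or right bay at first. Origin: centre of underside, x to its back wall. Loose, 0.3-0.6 kg, friction about 0.35.
- shallow_bin: The shallower white bin: same length, width, walls, lip, weight, friction and axes as the deep one but 75 mm high; fixed aluminium coffee capsules stand in it up to 31 mm above its underside, empty above. In the other outer bay at the start. Origin: centre of underside.
- mug: Bystander, to be left alone: white mug with a side handle, 80 mm across, 92 mm tall, on the counter to the left (+y) of the lane before the bays. Origin at the centre of its underside, z up.
- saucer: Bystander, to be left alone: white saucer, 136 mm across, 16 mm high, carrying the espresso cup, on the counter to the right (-y) of the lane before the bays. Origin at the centre of its underside, z up.
- espresso_cup: Bystander, to be left alone: small white cup, 62 mm across, 55 mm tall, standing on the saucer. Origin at the centre of its underside, z up.
- milk_jug: Bystander, to be left alone: steel milk jug with a handle and spout, about 84 mm across the body (handle reaches 75 mm from its axis), 98 mm tall, on the counter to the right (-y) of the organiser. Origin at the centre of its underside, z up.
- tin: Bystander, to be left alone: round brass tin with a knobbed lid, 104 mm across, 86 mm tall, on the counter to the left (+y) of the organiser. Origin at the centre of its underside, z up.
- tamper: Bystander, to be left alone: dark steel coffee tamper standing on its foot, 58 mm across, 86 mm tall, on the counter behind the organiser. Origin at the centre of its underside, z up.
- paper_cup: Bystander, to be left alone: empty paper cup, 76 mm across, 85 mm tall, on the counter behind the organiser. Origin at the centre of its underside, z up.

How it is judged:
By the outcome, as a careful person would: the job done as asked, in the order asked, and still so for the second after the job is handed in, with the robot touching nothing.
It also fails if it takes over 72 s, if anything falls off the work surface, if the arm or the gripper's body presses on something with over 40 N, if the wrist force passes 120 N, or if a joint passes its speed limit or range.

## Robot

A 6-joint arm with a two-finger parallel gripper is mounted at the origin on the work surface. World frame = base frame: x ahead of the robot, y to its left, z up, the work surface at z = 0. Lengths are in mm, angles in rad, forces in N, time in s.
With the tool pointing down it reaches from about 275 to 825 mm from the base axis. Payload 5.2 kg.
Tool frame: the origin (TCP) lies at the very end of the fingers, on their centre line; the grasp point (between the pads) lies 19 mm behind it; z points along the fingers, y is the line along which they close (so a half turn about z gives the same grasp; the last joint's range is limited). The gripper opens to 93 mm and grips with 3 to 60 N. Pads are 15 mm wide; open, the fingers measure 128 mm over their backs; the gripper's body (75 mm by 188 mm) begins 65 mm behind the grasp point.
Start: joints at [0.968, 0.259, 1.535, -0, 1.348, -0.203], TCP at [214.058, 506.64, 218.653] pointing down, gripper open.
Joint ranges: [-3.14, 3.14], [-0.91, 2.08], [0.19, 2.58], [-1.22, 4.36], [0.22, 2.71], [-3.12, 3.12]. Speed limits (rad/s): [2.57, 2.57, 3.14, 3.14, 3.14, 3.14].

## Interface

Orientations are given as a 3x3 rotation matrix whose columns are the frame's x, y, z axes.
In Python, from cell import manip, imaging gives the robot as it stands.
- The arm moves only by the shell command python3 -m pendant 'ROWS' [FORCE]. ROWS is a JSON object of lists of equal length, an entry for each row: "slide": the shift along the world's x, y, z in units of 30 mm (1.0 is 30 mm), a list of three; "turn": the turn, a rotation vector about the world's x, y, z in units of 6 degrees (1.0 is 6 degrees), a list of three; "jaw": the opening, from 0 (shut) to 1 (fully open). A call has 1 to 12 rows; each row is the pose to reach, as a shift and turn from the pose commanded when the call began; what a row does not reach only later rows make up. A row lasts 1/12 s, in which the tool goes at most 41.7 mm and 7.16 degrees, less where a joint would pass 70% of its speed; a pose out of reach is approached as far as the arm can. A call with a gripper value outside its range is refused whole. The fingers move at their own pace and stop on an object; FORCE is the grip in N (left out, the last holds). Time passes only in rows, so rows that repeat a pose let the fingers close. It gives the time, the measured TCP pose, the force, the opening and the grip force at its end, in the units of the state.
- manip.state(): the state, without advancing time (a new reading comes with each control period).
- imaging.capture(name): name is "side" or "top"; returns a dict with "color" (480x640x3 uint8, red, green, blue), "depth" (480x640 float32, mm along the optical axis (not along the pixel's ray), 0 where there is no reading), "intrinsics" (3x3 intrinsics, pixels), "position" and "rotation" of the camera in the world. Camera axes: x right, y down, z forward; pixel columns grow to the right and rows downward; lengths in mm; the calibration is good to about 2 mm. A picture is of the moment at which its call begins.
- manip.hand_in(): hands the job in; it is judged then, once.
The state is a dict: "time_s": time; "qpos": joint angles; "dq": joint speeds; "effort": joint torques, N m; "tcp_pos": TCP position; "orientation": TCP orientation; "wrist_force": force on the tool from outside, world axes, zero at the start; "wrist_torque": the same for the moment, N m; "finger_gap": finger opening in mm; "finger_force": force on a finger pad.
Only numpy, scipy, OpenCV 4.12 (cv2) and the standard library are available. Lean on these libraries where they do the work, as an engineer would, in place of code of your own. Each camera call takes 0.05 s, during which the arm holds its last target. There are 200 camera calls.

## Working session

There is one attempt and no reset: what is moved stays moved. The work goes in short steps, Python scripts to look and compute and a shell command to move; the robot and the scene stay as the last step left them, time stands still between calls to the robot, and variables do not carry over. Pictures are saved under pics/ and viewed, at most 10 in all, crops included, and the job is handed in when it is done.

```bash
ls; mkdir -p pics; python3 - <<'E'
from cell import manip, imaging
import cv2, numpy as np
for n in("top","side"):
    c=imaging.capture(n); cv2.imwrite(f"pics/{n}0.png",c["color"][...,::-1]); np.savez(f"{n}0.npz",**c)
    print(n,c["intrinsics"].tolist(),c["position"],c["rotation"].tolist())
s=manip.state();print(s)
E
```

```text
pics
top [[487.13564602708533, 0.0, 320.82678763600063], [0.0, 487.13564602708533, 236.1830650228149], [0.0, 0.0, 1.0]] [519.51937738  28.53069132 953.90108602] [[-0.022396316257521753, -0.9972962082674837, 0.06999055645866381], [-0.9996511931040855, 0.023319277898552638, 0.01239771768790935], [-0.013996326077656622, -0.06968848006371221, -0.9974706103954835]]
side [[579.173159568821, 0.0, 326.21866818787555], [0.0, 579.173159568821, 236.53110915552648], [0.0, 0.0, 1.0]] [ 409.10665242 -795.89575476  959.84745802] [[0.9693063863991969, -0.1845753994075458, 0.16241013274816266], [-0.24582072565216626, -0.7164232277787828, 0.6529241376598609], [-0.004159341963976933, -0.6728073131533093, -0.739806068670602]]
{'time_s': 0.1, 'qpos': array([ 9.68197637e-01,  2.59282885e-01,  1.53595178e+00, -3.11231631e-06,
        1.34799271e+00, -2.02782974e-01]), 'dq': array([ 1.26835759e-03,  7.79384093e-04, -6.36179608e-04, -6.91592939e-05,
        1.33087915e-03,  3.90187000e-04]), 'effort': array([ 3.20064217e-03, -4.38206720e+01, -2.84642297e+01,  7.21401279e-02,
        3.62068182e-02, -8.73606109e-05]), 'tcp_pos': array([213.779673  , 506.23146947, 217.90273912]), 'orientation': array([[-9.21132860e-01,  3.89247222e-01, -9.24034265e-04],
       [ 3.89248182e-01,  9.21131931e-01, -1.34850932e-03],
       [ 3.26253958e-04, -1.60183491e-03, -9.99998664e-01]]), 'wrist_force': array([ 0.13891667,  0.19087955, -0.12854034]), 'wrist_torque': array([ 0.07611874, -0.00817005, -0.0263598 ]), 'finger_force': 0.0, 'finger_gap': 92.71499587673512}
```

View pics/top0.png

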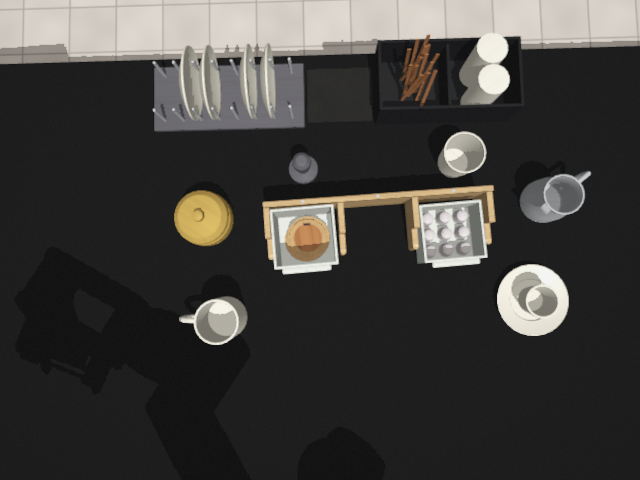

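View pics/side0.png

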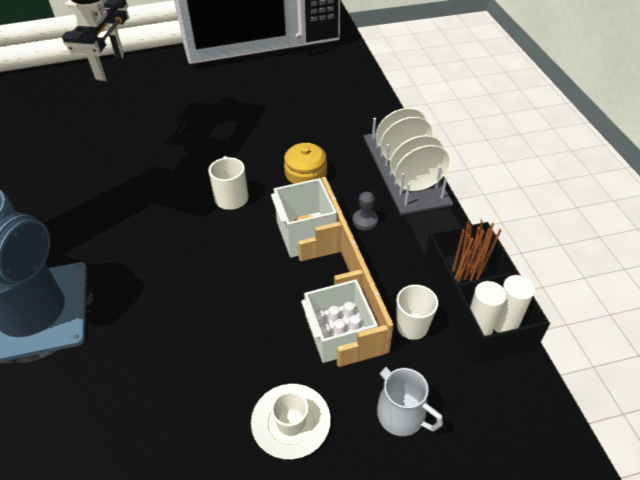

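The top view shows the deep bin with lids in the left bay (px ~305,238) and the shallow capsule bin in the right bay (px ~453,232). The middle bay at ~(378,230) is empty, the mug is at (218,322) and the saucer at (532,300). The side view agrees. Next I'll measure with depth.

```bash
cat > h.py <<'E'
import numpy as np, cv2
from cell import manip, imaging
def cloud(c):
    K=c["intrinsics"]; v,u=np.mgrid[:480,:640]; d=c["depth"]
    p=np.stack([(u-K[0,2])/K[0,0]*d,(v-K[1,2])/K[1,1]*d,d],-1)@c["rotation"].T+c["position"]
    p[d<=0]=np.nan; return p
def rect(q):
    (c,s,a)=cv2.minAreaRect(q[:,:2].astype(np.float32)); return np.round(c,1),np.round(s,1),round(a,2)
def masks(c):
    h=cv2.cvtColor(c["color"],cv2.COLOR_RGB2HSV); 
    wood=(h[...,0]>8)&(h[...,0]<28)&(h[...,1]>90)&(h[...,2]>60)
    white=(h[...,1]<50)&(h[...,2]>70)
    return wood,white
E
python3 - <<'E'
from h import *
for n in("top","side"):
    c=dict(np.load(n+"0.npz")); p=cloud(c); wood,white=masks(c)
    reg=(p[...,0]>450)&(p[...,0]<750)&(p[...,1]>-300)&(p[...,1]<170)
    def comps(m,lab,mn=15):
        k,L,st,_=cv2.connectedComponentsWithStats(m.astype(np.uint8))
        for i in range(1,k):
            if st[i,4]>=mn:
                q=p[L==i]; print(n,lab,st[i].tolist(),*rect(q),"zmed",round(np.median(q[:,2]),1))
    z=p[...,2]
    comps(wood&(z>90)&(z<103)&reg,"panel")
    comps(wood&(z>78)&(z<90)&reg,"part")
    comps(white&(z>99)&(z<112)&reg,"deep")
    comps(white&(z>69)&(z<80)&reg,"shal")
    w=(p[...,0]>250)&(p[...,0]<900)
    comps((z>80)&(z<100)&(~reg)&w,"tall",40)
    comps((z>8)&(z<60)&(~reg)&w&white,"low",60)
E
```

```text
top panel [455, 187, 22, 2, 26] [ 660.3 -219.4] [37.9  2.6] 88.32 zmed 93.3
top panel [339, 186, 154, 16, 374] [ 652.4 -130.2] [ 10.6 272.2] 2.71 zmed 93.5
top panel [437, 189, 12, 2, 18] [ 657.8 -178.7] [20.   2.5] 88.24 zmed 94.2
top panel [314, 194, 62, 5, 116] [650.1  -4.5] [  5.9 108.7] 0.25 zmed 93.7
top panel [262, 200, 76, 8, 152] [642.2  76.1] [ 10.3 133.9] 2.74 zmed 92.9
top part [474, 191, 21, 32, 113] [ 630.1 -261. ] [62.4 25.6] 24.64 zmed 83.1
top part [448, 193, 22, 2, 22] [ 651.4 -209.3] [ 0.6 38.9] 2.77 zmed 84.9
top part [380, 197, 28, 3, 29] [645.7 -92.2] [ 0.6 48.8] 2.71 zmed 84.1
top part [409, 197, 10, 31, 74] [ 620.2 -127.5] [15.3 54.5] 89.94 zmed 83.5
top part [352, 200, 23, 2, 24] [642.9 -37.8] [ 0.7 40.1] 2.65 zmed 85.2
top part [337, 202, 12, 19, 39] [629.1   5.3] [17.4 37. ] 62.2 zmed 83.2
top part [263, 207, 7, 9, 20] [628. 137.] [11.2 14.3] 86.55 zmed 84.2
top part [271, 206, 22, 2, 22] [635.7 109. ] [ 0.8 37.3] 2.75 zmed 84.9
top part [264, 217, 7, 22, 44] [598.5 136.4] [38.6  9.6] 4.17 zmed 83.7
top part [339, 222, 6, 12, 25] [595.6   2.3] [19.6  9.1] 1
[... 3512 characters left out ...]
d 91.2
side low [138, 27, 202, 37, 2068] [543.5 853. ] [165.1 622.6] 75.41 zmed 40.4
side low [364, 124, 78, 90, 2092] [849.  218.3] [ 99.9 304.6] 0.49 zmed 13.5
side low [214, 168, 27, 11, 191] [431.3 259.3] [22.  60.7] 89.93 zmed 48.2
side low [212, 179, 36, 29, 557] [430.4 206.4] [42.6 79.2] 87.93 zmed 34.8
side low [422, 298, 12, 18, 122] [ 754.7 -215.4] [ 6.1 31.9] 12.0 zmed 42.4
side low [479, 313, 38, 23, 367] [ 862.8 -281.1] [23.3 74. ] 89.92 zmed 41.3
side low [387, 380, 37, 23, 432] [ 658.1 -361.5] [18.8 62.1] 60.18 zmed 31.4
side low [252, 385, 78, 74, 3706] [ 452.5 -359.2] [131.1 132.6] 76.24 zmed 13.9
side low [378, 391, 63, 45, 894] [ 641.  -414.3] [ 43.  109.2] 52.21 zmed 39.1
```

```bash
python3 -m pendant '{"slide":[[5,-12,0],[5,-12,0],[5,-12,0],[5,-12,0],[5,-12,0],[5,-12,0],[5,-12,0],[5,-12,0],[5,-12,0],[5,-12,0],[5,-12,0],[5,-12,0]],"turn":[[0,0,-1.2],[0,0,-2.4],[0,0,-3.6],[0,0,-4.8],[0,0,-6],[0,0,-7.2],[0,0,-8.4],[0,0,-9.6],[0,0,-10.6],[0,0,-10.6],[0,0,-10.6],[0,0,-10.6]],"jaw":[0.6,0.6,0.6,0.6,0.6,0.6,0.6,0.6,0.6,0.6,0.6,0.6]}' 25
```

```text
time_s: 1.1
tcp_pos: [364.0, 146.1, 218.4]
orientation: [[-0.058, 0.998, -0.001], [0.998, 0.058, 0.0], [0.0, -0.001, -1.0]]
wrist_force: [0.3, 0.5, 0.2]
finger_gap: 55.5
finger_force: 0.0
```

```bash
python3 -m pendant '{"slide":[[5.5,-11.57,-1],[5.5,-11.57,-1],[5.5,-11.57,-1],[5.5,-11.57,-1],[5.5,-11.57,-1],[5.5,-11.57,-1],[5.5,-11.57,-1],[5.5,-11.57,-2.5],[5.5,-11.57,-2.5],[5.5,-11.57,-2.5],[5.5,-11.57,-2.5],[5.5,-11.57,-2.5]],"turn":[[0,0,0],[0,0,0],[0,0,0],[0,0,0],[0,0,0],[0,0,0],[0,0,0],[0,0,0.06],[0,0,0.06],[0,0,0.06],[0,0,0.06],[0,0,0.06]],"jaw":[0.6,0.6,0.6,0.6,0.6,0.6,0.6,0.6,0.6,0.6,0.6,0.6]}' 25
python3 - <<'E'
from h import *
c=imaging.capture("side"); cv2.imwrite("pics/s1.png",cv2.resize(c["color"][180:400,200:440,::-1],(720,660))[:600])
E
```

```text
time_s: 2.1
tcp_pos: [529.0, -198.9, 142.1]
orientation: [[-0.068, 0.998, -0.003], [0.998, 0.068, 0.003], [0.003, -0.003, -1.0]]
wrist_force: [-0.3, -0.0, 0.5]
finger_gap: 56.1
finger_force: 0.0
```

View pics/s1.png

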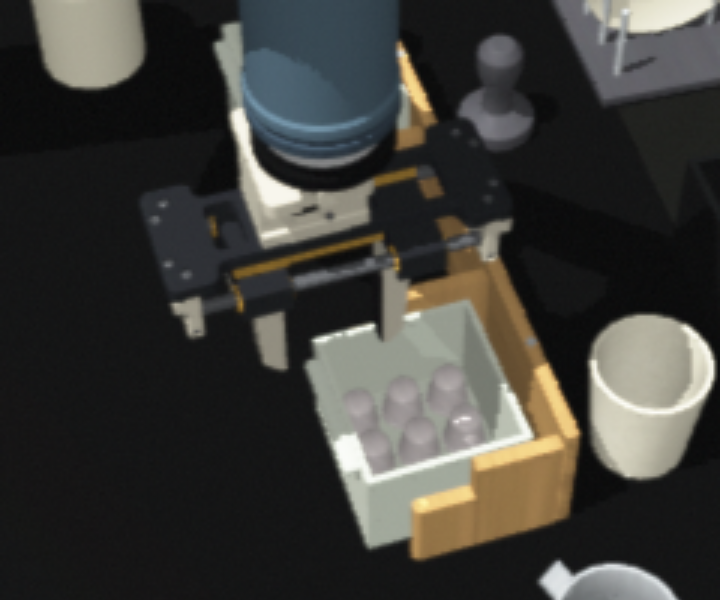

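The two fingers (crop px ~272,345 and ~395,320) straddle the shallow bin's front wall, so I'll lower and close.

```bash
python3 -m pendant '{"slide":[[0,-0.05,-1],[0,-0.05,-2],[0,-0.05,-3],[0,-0.05,-3],[0,-0.05,-3],[0,-0.05,-3],[0,-0.05,-3],[0,-0.05,-3],[0,-0.05,-3],[0,-0.05,-3],[0,-0.05,-3],[0,-0.05,-3]],"turn":[[0,0,0],[0,0,0],[0,0,0],[0,0,0],[0,0,0],[0,0,0],[0,0,0],[0,0,0],[0,0,0],[0,0,0],[0,0,0],[0,0,0]],"jaw":[0.6,0.6,0.6,0.6,0.1,0.1,0.1,0.1,0.1,0.1,0.1,0.1]}' 25
```

```text
time_s: 3.15
tcp_pos: [529.4, -202.2, 54.3]
orientation: [[-0.067, 0.998, 0.001], [0.998, 0.067, -0.0], [-0.001, 0.001, -1.0]]
wrist_force: [-0.7, 0.8, 4.0]
finger_gap: 13.9
finger_force: 25.0
```

```bash
python3 -m pendant '{"slide":[[-0.3,-0.01,0],[-0.7,-0.03,0],[-1.1,-0.05,0],[-1.5,-0.07,0],[-1.9,-0.09,0],[-2.3,-0.11,0],[-2.7,-0.13,0],[-3.1,-0.15,0],[-3.5,-0.17,0],[-3.8,-0.18,0],[-3.95,-0.19,0],[-3.95,-0.19,0]],"turn":[[0,0,-0.03],[0,0,-0.06],[0,0,-0.09],[0,0,-0.12],[0,0,-0.15],[0,0,-0.18],[0,0,-0.18],[0,0,-0.18],[0,0,-0.18],[0,0,-0.18],[0,0,-0.18],[0,0,-0.18]],"jaw":[0.1,0.1,0.1,0.1,0.1,0.1,0.1,0.1,0.1,0.1,0.1,0.1]}'
python3 -m pendant '{"slide":[[-0.02,0.4,0],[-0.04,0.8,0],[-0.06,1.2,0],[-0.08,1.6,0],[-0.1,2,0],[-0.12,2.4,0],[-0.14,2.8,0],[-0.16,3.2,0],[-0.18,3.6,0],[-0.2,4,0],[-0.21,4.4,0],[-0.21,4.4,0]],"turn":[[0,0,0],[0,0,0],[0,0,0],[0,0,0],[0,0,0],[0,0,0],[0,0,0],[0,0,0],[0,0,0],[0,0,0],[0,0,0],[0,0,0]],"jaw":[0.1,0.1,0.1,0.1,0.1,0.1,0.1,0.1,0.1,0.1,0.1,0.1]}'
cat > look.py <<'E'
# bin rim in the organiser frame (mid home = 0,0; yaw rel.), measured from rim points at height h
import sys; from h import *
h=float(sys.argv[1]); th=np.radians(2.75); ex=np.array([np.cos(th),np.sin(th)]); ey=np.array([-ex[1],ex[0]])
xr=[float(v) for v in sys.argv[3:7]] or [-220,60,-210,210]
for n in sys.argv[2].split(","):
    c=imaging.capture(n); cv2.imwrite(f"pics/{n}_{manip.state()['time_s']:.1f}.png",c["color"][...,::-1])
    p=cloud(c); wood,white=masks(c); P=np.stack([p[...,:2]@ex-587.3,p[...,:2]@ey+93,p[...,2]],-1)
    m=white&(abs(P[...,2]-h)<5)&(P[...,0]>xr[0])&(P[...,0]<xr[1])&(P[...,1]>xr[2])&(P[...,1]<xr[3])
    k,L,st,_=cv2.connectedComponentsWithStats(m.astype(np.uint8),connectivity=8)
    for i in range(1,k):
        if st[i,4]>=40:
            q=P[L==i]; lo,hi=np.percentile(q[:,:2],[1,99],axis=0); print(n,st[i,4],*rect(q),"lo",lo.round(1),"hi",hi.round(1))
    s=manip.state(); t=s["tcp_pos"][:2]; print("tcp rel",(t@ex-587.3).round(1),(t@ey+93).round(1),"z",s["tcp_pos"][2].round(1))
E
python3 look.py 75 side,top
```

```text
time_s: 4.15
tcp_pos: [409.6, -208.0, 54.2]
orientation: [[-0.048, 0.999, -0.0], [0.999, 0.048, -0.001], [-0.001, -0.0, -1.0]]
wrist_force: [-1.1, -0.5, 8.4]
finger_gap: 13.4
finger_force: 25.0
time_s: 5.15
tcp_pos: [404.2, -74.3, 54.2]
orientation: [[-0.049, 0.999, 0.001], [0.999, 0.049, 0.0], [-0.0, 0.001, -1.0]]
wrist_force: [1.7, 4.4, 11.0]
finger_gap: 14.2
finger_force: 25.0
side 162 [ 15.2 172.2] [ 61.7 119.4] 50.74 lo [-49.1 118.5] hi [ 42.1 192.3]
side 101 [-32.2  83. ] [30.6 72.1] 66.69 lo [-59.2  76.8] hi [  3.8 110.9]
side 54 [-127.5   54.9] [34.7  8.1] 0.6 lo [-144.8   50.8] hi [-110.6   58.5]
side 549 [-145.3   -7.7] [129.9 101.3] 0.5 lo [-207.6  -57.1] hi [-80.8  35.1]
tcp rel -187.2 -0.6 z 54.2
top 375 [-136.6   -0.3] [114.9 112.5] 0.12 lo [-192.8  -55.6] hi [-79.1  55.9]
top 69 [-150.7  -53.8] [ 4.8 49.8] 89.67 lo [-175.2  -56.2] hi [-126.9  -51.7]
tcp rel -187.2 -0.6 z 54.2
```

```bash
python3 -m pendant '{"slide":[[0.3,0.02,0.03],[0.7,0.04,0.03],[1.1,0.06,0.03],[1.5,0.08,0.03],[1.9,0.1,0.03],[2.3,0.12,0.03],[2.7,0.14,0.03],[3.1,0.16,0.03],[3.5,0.18,0.03],[3.9,0.19,0.03],[4.2,0.2,0.03],[4.28,0.2,0.03]],"turn":[[0,0,0],[0,0,0],[0,0,0],[0,0,0],[0,0,0],[0,0,0],[0,0,0],[0,0,0],[0,0,0],[0,0,0],[0,0,0],[0,0,0]],"jaw":[0.1,0.1,0.1,0.1,0.1,0.1,0.1,0.1,0.1,0.1,0.1,0.1]}'
python3 -m pendant '{"slide":[[0.05,0,0],[0.1,0,0],[0.1,0,0]],"turn":[[0,0,0],[0,0,0],[0,0,0]],"jaw":[0.1,0.1,0.1]}'
python3 look.py 75 top,side -100 60 -66 66
```

```text
time_s: 6.25
tcp_pos: [531.7, -69.2, 54.2]
orientation: [[-0.049, 0.999, -0.003], [0.999, 0.049, 0.0], [0.001, -0.003, -1.0]]
wrist_force: [-6.4, -1.0, 10.5]
finger_gap: 14.0
finger_force: 25.0
time_s: 6.5
tcp_pos: [533.5, -69.2, 54.2]
orientation: [[-0.049, 0.999, -0.004], [0.999, 0.049, 0.001], [0.001, -0.004, -1.0]]
wrist_force: [-3.6, 0.6, 6.8]
finger_gap: 14.0
finger_force: 25.0
top 173 [ 1.  49.7] [ 31.7 107.7] 76.93 lo [-53.7  24. ] hi [49.9 54.8]
tcp rel -57.8 -1.7 z 54.2
side 50 [17.  52.6] [34.7  6.7] 2.03 lo [ 0.1 49.5] hi [34.  56.3]
side 74 [ 46.5 -17.5] [71.2  8. ] 86.9 lo [ 42.  -52.9] hi [48.8 17.8]
side 308 [-45.3 -29.5] [49.3 93.7] 37.28 lo [-79.7 -57.8] hi [-3.4 18.6]
tcp rel -57.8 -1.7 z 54.2
```

```bash
python3 -m pendant '{"slide":[[0.06,0.01,0],[0.12,0.02,0],[0.12,0.02,0]],"turn":[[0,0,0],[0,0,0],[0,0,0]],"jaw":[0.1,0.1,0.1]}'
```

```text
time_s: 6.85
tcp_pos: [536.2, -68.8, 54.2]
orientation: [[-0.049, 0.999, -0.006], [0.999, 0.049, 0.0], [0.001, -0.006, -1.0]]
wrist_force: [-5.9, -2.0, 8.9]
finger_gap: 13.5
finger_force: 25.0
```

```bash
python3 -m pendant '{"slide":[[0,0,0],[0,0,0],[0,0,0],[0,0,1],[0,0,2],[0,0,3],[0,0,3],[-0.1,1.2,3],[-0.2,2.4,3],[-0.3,3.6,3],[-0.42,4.52,3],[-0.42,4.52,3]],"turn":[[0,0,0],[0,0,0],[0,0,0],[0,0,0],[0,0,0],[0,0,0],[0,0,0],[0,0,0.18],[0,0,0.18],[0,0,0.18],[0,0,0.18],[0,0,0.18]],"jaw":[0.6,0.6,0.6,0.6,0.6,0.6,0.6,0.6,0.6,0.6,0.6,0.6]}'
python3 look.py 75 top,side -100 60 -66 66; python3 look.py 105 side -100 60 60 210
```

```text
time_s: 7.85
tcp_pos: [525.0, 71.2, 143.9]
orientation: [[-0.071, 0.997, -0.002], [0.997, 0.071, 0.002], [0.002, -0.002, -1.0]]
wrist_force: [-0.4, 0.4, -0.9]
finger_gap: 55.6
finger_force: 0.0
top 732 [-4.2 -1.1] [115.5 112. ] 0.16 lo [-61.6 -56.9] hi [53.4 54.4]
tcp rel -59.0 136.7 z 143.9
side 616 [-6.1  1.3] [116.  119.9] 0.66 lo [-63.3 -57.3] hi [51.  57.4]
tcp rel -58.5 135.1 z 144.0
side 574 [-11.4 135.6] [116.1 117.4] 0.66 lo [-69.3  77.3] hi [ 45.1 193.2]
tcp rel -58.2 134.1 z 144.1
```

```bash
python3 -m pendant '{"slide":[[-0.1,0,-1],[-0.1,0,-2],[-0.1,0,-2],[-0.1,0,-2],[-0.1,0,-2],[-0.1,0,-2],[-0.1,0,-2],[-0.1,0,-2],[-0.1,0,-2],[-0.1,0,-2],[-0.1,0,-2]],"turn":[[0,0,-0.1],[0,0,-0.1],[0,0,-0.1],[0,0,-0.1],[0,0,-0.1],[0,0,-0.1],[0,0,-0.1],[0,0,-0.1],[0,0,-0.1],[0,0,-0.1],[0,0,-0.1]],"jaw":[0.6,0.6,0.6,0.1,0.1,0.1,0.1,0.1,0.1,0.1,0.1]}' 25
```

```text
time_s: 8.92
tcp_pos: [524.0, 66.6, 85.1]
orientation: [[-0.057, 0.998, 0.001], [0.998, 0.057, -0.0], [-0.0, 0.001, -1.0]]
wrist_force: [-1.4, 0.6, 2.8]
finger_gap: 13.4
finger_force: 25.0
```

```bash
python3 -m pendant '{"slide":[[-0.3,-0.01,0],[-0.7,-0.03,0],[-1.1,-0.05,0],[-1.5,-0.07,0],[-1.9,-0.09,0],[-2.3,-0.11,0],[-2.7,-0.13,0],[-3.1,-0.15,0],[-3.5,-0.17,0],[-3.9,-0.19,0],[-4.2,-0.2,0],[-4.25,-0.2,0]],"turn":[[0,0,-0.02],[0,0,-0.04],[0,0,-0.06],[0,0,-0.08],[0,0,-0.08],[0,0,-0.08],[0,0,-0.08],[0,0,-0.08],[0,0,-0.08],[0,0,-0.08],[0,0,-0.08],[0,0,-0.08]],"jaw":[0.1,0.1,0.1,0.1,0.1,0.1,0.1,0.1,0.1,0.1,0.1,0.1]}'
python3 look.py 105 top,side -220 60 60 210
```

```text
time_s: 9.92
tcp_pos: [395.4, 60.5, 85.1]
orientation: [[-0.048, 0.999, 0.002], [0.999, 0.048, -0.0], [-0.0, 0.002, -1.0]]
wrist_force: [3.2, -0.4, 1.4]
finger_gap: 13.8
finger_force: 25.0
top 484 [-138.8  134.6] [114.8 112.1] 0.17 lo [-192.9   78.7] hi [-81.5 190.5]
tcp rel -189.5 134.5 z 85.1
side 522 [-147.8  132. ] [130. 114.] 0.29 lo [-210.1   76.6] hi [-83.2 188. ]
tcp rel -189.5 134.5 z 85.1
```

```bash
python3 -m pendant '{"slide":[[0.01,-0.2,0],[0.03,-0.6,0],[0.05,-1,0],[0.07,-1.4,0],[0.09,-1.8,0],[0.11,-2.2,0],[0.13,-2.6,0],[0.15,-3,0],[0.17,-3.4,0],[0.19,-3.8,0],[0.21,-4.2,0],[0.22,-4.5,0]],"turn":[[0,0,0],[0,0,0],[0,0,0],[0,0,0],[0,0,0],[0,0,0],[0,0,0],[0,0,0],[0,0,0],[0,0,0],[0,0,0],[0,0,0]],"jaw":[0.1,0.1,0.1,0.1,0.1,0.1,0.1,0.1,0.1,0.1,0.1,0.1]}'
python3 -m pendant '{"slide":[[0.01,-0.3,0],[0.03,-0.7,0],[0.05,-1.1,0],[0.07,-1.5,0],[0.09,-1.9,0],[0.11,-2.3,0],[0.13,-2.7,0],[0.15,-3.1,0],[0.17,-3.5,0],[0.19,-3.9,0],[0.21,-4.3,0],[0.21,-4.45,0]],"turn":[[0,0,0],[0,0,0],[0,0,0],[0,0,0],[0,0,0],[0,0,0],[0,0,0],[0,0,0],[0,0,0],[0,0,0],[0,0,0],[0,0,0]],"jaw":[0.1,0.1,0.1,0.1,0.1,0.1,0.1,0.1,0.1,0.1,0.1,0.1]}'
python3 look.py 105 top,side -220 60 -210 -60
```

```text
time_s: 11.02
tcp_pos: [403.0, -74.4, 85.0]
orientation: [[-0.048, 0.999, 0.001], [0.999, 0.048, 0.001], [0.001, 0.001, -1.0]]
wrist_force: [0.5, 5.4, 9.3]
finger_gap: 13.5
finger_force: 25.0
time_s: 12.02
tcp_pos: [409.3, -208.3, 85.1]
orientation: [[-0.048, 0.999, 0.0], [0.999, 0.048, 0.001], [0.001, 0.0, -1.0]]
wrist_force: [1.1, 5.8, 11.0]
finger_gap: 13.5
finger_force: 25.1
top 491 [-137.8 -133.7] [114.9 112.5] 0.91 lo [-195.1 -188.3] hi [-80.1 -77.2]
tcp rel -188.4 -135.2 z 85.1
side 653 [-145.7 -151.5] [130.3  84.7] 2.26 lo [-207.2 -191.3] hi [ -81.8 -111.6]
tcp rel -188.4 -135.2 z 85.1
```

```bash
python3 -m pendant '{"slide":[[0.3,0,0.03],[0.7,0.01,0.03],[1.1,0.03,0.03],[1.5,0.05,0.03],[1.9,0.07,0.03],[2.3,0.09,0.03],[2.7,0.11,0.03],[3.1,0.13,0.03],[3.5,0.15,0.03],[3.9,0.16,0.03],[4.2,0.17,0.03],[4.35,0.18,0.03]],"turn":[[0,0,-0.05],[0,0,-0.05],[0,0,-0.05],[0,0,-0.05],[0,0,-0.05],[0,0,-0.05],[0,0,-0.05],[0,0,-0.05],[0,0,-0.05],[0,0,-0.05],[0,0,-0.05],[0,0,-0.05]],"jaw":[0.1,0.1,0.1,0.1,0.1,0.1,0.1,0.1,0.1,0.1,0.1,0.1]}'
python3 -m pendant '{"slide":[[0.05,0,0],[0.1,0,0],[0.12,0,0],[0.12,0,0]],"turn":[[0,0,0],[0,0,0],[0,0,0],[0,0,0]],"jaw":[0.1,0.1,0.1,0.1]}'
python3 look.py 105 top,side -100 60 -210 -60
```

```text
time_s: 13.12
tcp_pos: [541.1, -202.2, 85.1]
orientation: [[-0.044, 0.999, -0.0], [0.999, 0.044, 0.0], [0.0, -0.0, -1.0]]
wrist_force: [-3.5, -0.7, 3.9]
finger_gap: 13.6
finger_force: 25.0
time_s: 13.45
tcp_pos: [542.9, -202.3, 85.2]
orientation: [[-0.043, 0.999, -0.0], [0.999, 0.043, 0.001], [0.001, -0.0, -1.0]]
wrist_force: [-1.1, 0.0, -0.6]
finger_gap: 13.7
finger_force: 25.0
top 396 [  -4.1 -104. ] [ 51.5 115.2] 89.4 lo [ -61.2 -125.7] hi [ 53.  -78.8]
tcp rel -54.8 -135.1 z 85.2
side 557 [ -12.7 -156.8] [ 70.9 129.6] 89.87 lo [ -74.5 -191.6] hi [  51.5 -124.2]
tcp rel -54.7 -135.2 z 85.2
```

```bash
for i in 1; do python3 -m pendant '{"slide":[[0.05,0,0],[0.05,0,0]],"turn":[[0,0,0],[0,0,0]],"jaw":[0.1,0.1]}'; python3 -m pendant '{"slide":[[0.05,0,0],[0.05,0,0]],"turn":[[0,0,0],[0,0,0]],"jaw":[0.1,0.1]}';python3 -m pendant '{"slide":[[0.05,0,0],[0.05,0,0]],"turn":[[0,0,0],[0,0,0]],"jaw":[0.1,0.1]}'; done | grep -E "tcp|wrist"
```

```text
tcp_pos: [542.9, -202.3, 85.1]
wrist_force: [-6.5, 0.4, 3.0]
tcp_pos: [542.9, -202.3, 85.1]
wrist_force: [-11.8, 0.6, 6.0]
tcp_pos: [542.8, -202.3, 85.1]
wrist_force: [-16.6, -0.4, 8.8]
```

```bash
python3 -m pendant '{"slide":[[-0.14,0,0],[-0.14,0,0],[-0.14,0,0],[-0.14,0,0],[-0.14,0,1],[-0.14,0,2],[-0.14,0,2],[-0.2,1.2,2],[-0.3,2.4,2],[-0.36,3.6,2],[-0.36,4.45,2],[-0.36,4.45,2]],"turn":[[0,0,0],[0,0,0],[0,0,0],[0,0,0],[0,0,0],[0,0,0],[0,0,0],[0,0,0.05],[0,0,0.05],[0,0,0.05],[0,0,0.05],[0,0,0.05]],"jaw":[0.1,0.1,0.6,0.6,0.6,0.6,0.6,0.6,0.6,0.6,0.6,0.6]}'
python3 look.py 105 top,side -100 60 -210 -60;python3 look.py 75 side -100 60 -66 66
```

```text
time_s: 15.05
tcp_pos: [536.8, -64.4, 145.6]
orientation: [[-0.052, 0.999, 0.001], [0.999, 0.052, 0.002], [0.002, 0.001, -1.0]]
wrist_force: [-0.2, 0.5, -0.2]
finger_gap: 55.7
finger_force: 0.0
top 236 [  47.6 -143. ] [120.5  42.5] 68.36 lo [   7.5 -191.9] hi [ 53.  -81.3]
tcp rel -53.9 0.6 z 145.7
side 861 [  -6.  -134.5] [116.4 115.7] 89.66 lo [ -63.3 -191.7] hi [ 51.1 -78.4]
tcp rel -53.7 -1.0 z 145.7
side 182 [22.3  1.5] [ 59.  112.8] 0.02 lo [ -6.5 -54.1] hi [51.5 57. ]
side 375 [-36.3  -0.5] [ 64.  116.9] 6.61 lo [-63.4 -56.5] hi [-3.2 55.9]
tcp rel -53.7 -2.0 z 145.6
```

```bash
python3 -m pendant '{"slide":[[-0.05,0,-1],[-0.05,0,-2],[-0.05,0,-3],[-0.05,0,-3],[-0.05,0,-3],[-0.05,0,-3],[-0.05,0,-3],[-0.05,0,-3],[-0.05,0,-3],[-0.05,0,-3],[-0.05,0,-3]],"turn":[[0,0,0],[0,0,0],[0,0,0],[0,0,0],[0,0,0],[0,0,0],[0,0,0],[0,0,0],[0,0,0],[0,0,0],[0,0,0]],"jaw":[0.6,0.6,0.6,0.6,0.1,0.1,0.1,0.1,0.1,0.1,0.1]}' 25
python3 -m pendant '{"slide":[[-0.3,-0.01,0],[-0.7,-0.03,0],[-1.1,-0.05,0],[-1.5,-0.07,0],[-1.9,-0.09,0],[-2.3,-0.11,0],[-2.7,-0.13,0],[-3.1,-0.15,0],[-3.5,-0.17,0],[-3.65,-0.18,0],[-3.65,-0.18,0]],"turn":[[0,0,0],[0,0,0],[0,0,0],[0,0,0],[0,0,0],[0,0,0],[0,0,0],[0,0,0],[0,0,0],[0,0,0],[0,0,0]],"jaw":[0.1,0.1,0.1,0.1,0.1,0.1,0.1,0.1,0.1,0.1,0.1]}'
python3 look.py 75 top -220 60 -66 66
```

```text
time_s: 16.12
tcp_pos: [535.8, -69.1, 56.1]
orientation: [[-0.048, 0.999, 0.001], [0.999, 0.048, -0.0], [-0.0, 0.001, -1.0]]
wrist_force: [0.8, 0.7, 3.4]
finger_gap: 13.8
finger_force: 11.7
time_s: 17.03
tcp_pos: [424.9, -74.6, 56.1]
orientation: [[-0.048, 0.999, 0.0], [0.999, 0.048, -0.001], [-0.001, 0.0, -1.0]]
wrist_force: [-4.4, -0.3, 8.5]
finger_gap: 13.8
finger_force: 25.0
top 372 [-115.9   -1.2] [114.6 112. ] 0.03 lo [-172.7  -56.4] hi [-58.6  54.7]
top 59 [-124.  -55.] [42.9  4.7] 0.17 lo [-145.4  -57.3] hi [-103.6  -52.8]
tcp rel -166.6 -1.9 z 56.1
```

```bash
python3 -m pendant '{"slide":[[-0.02,0.4,0],[-0.04,0.8,0],[-0.06,1.2,0],[-0.08,1.6,0],[-0.1,2,0],[-0.12,2.4,0],[-0.14,2.8,0],[-0.16,3.2,0],[-0.18,3.6,0],[-0.2,4,0],[-0.22,4.4,0],[-0.22,4.48,0]],"turn":[[0,0,0],[0,0,0],[0,0,0],[0,0,0],[0,0,0],[0,0,0],[0,0,0],[0,0,0],[0,0,0],[0,0,0],[0,0,0],[0,0,0]],"jaw":[0.1,0.1,0.1,0.1,0.1,0.1,0.1,0.1,0.1,0.1,0.1,0.1]}'
python3 -m pendant '{"slide":[[0,0,0]],"turn":[[0,0,0]],"jaw":[0.1]}'
python3 look.py 75 top,side -220 60 66 210
```

```text
time_s: 18.08
tcp_pos: [419.6, 60.5, 56.1]
orientation: [[-0.05, 0.999, 0.001], [0.999, 0.05, -0.001], [-0.001, 0.001, -1.0]]
wrist_force: [0.0, -5.0, 6.9]
finger_gap: 13.6
finger_force: 25.0
time_s: 18.17
tcp_pos: [419.6, 60.5, 56.1]
orientation: [[-0.05, 0.999, 0.001], [0.999, 0.05, -0.0], [-0.0, 0.001, -1.0]]
wrist_force: [-0.9, 2.1, 6.8]
finger_gap: 14.1
finger_force: 25.0
top 412 [-113.   133.8] [112.1 111.5] 89.69 lo [-166.8   77.7] hi [-57.3 189.5]
tcp rel -165.3 133.2 z 56.1
side 494 [-122.9  131.9] [129.  112.9] 0.2 lo [-184.9   76.2] hi [-59.1 186.2]
tcp rel -165.3 133.2 z 56.1
```

```bash
python3 -m pendant '{"slide":[[0.3,0.01,0.03],[0.7,0.03,0.03],[1.1,0.05,0.03],[1.5,0.07,0.03],[1.9,0.09,0.03],[2.3,0.11,0.03],[2.7,0.13,0.03],[3.1,0.15,0.03],[3.4,0.16,0.03],[3.6,0.17,0.03],[3.6,0.17,0.03]],"turn":[[0,0,0],[0,0,0],[0,0,0],[0,0,0],[0,0,0],[0,0,0],[0,0,0],[0,0,0],[0,0,0],[0,0,0],[0,0,0]],"jaw":[0.1,0.1,0.1,0.1,0.1,0.1,0.1,0.1,0.1,0.1,0.1]}'
for i in 1; do python3 -m pendant '{"slide":[[0.08,0,0],[0.08,0,0]],"turn":[[0,0,0],[0,0,0]],"jaw":[0.1,0.1]}'; python3 -m pendant '{"slide":[[0.07,0,0],[0.07,0,0]],"turn":[[0,0,0],[0,0,0]],"jaw":[0.1,0.1]}';python3 -m pendant '{"slide":[[0.06,0,0],[0.06,0,0]],"turn":[[0,0,0],[0,0,0]],"jaw":[0.1,0.1]}'; done | grep -E "tcp|wrist"
```

```text
time_s: 19.18
tcp_pos: [528.1, 65.0, 56.1]
orientation: [[-0.048, 0.999, 0.001], [0.999, 0.048, -0.0], [-0.0, 0.001, -1.0]]
wrist_force: [2.8, 0.6, -0.4]
finger_gap: 13.8
finger_force: 25.0
tcp_pos: [529.0, 65.0, 56.2]
wrist_force: [-2.2, 0.1, 1.5]
tcp_pos: [529.7, 65.0, 56.1]
wrist_force: [-6.5, -1.0, 6.9]
tcp_pos: [529.7, 65.0, 56.1]
wrist_force: [-11.6, -2.4, 10.9]
```

```bash
python3 -m pendant '{"slide":[[-0.1,0,0],[-0.1,0,0],[-0.1,0,0],[-0.1,0,0],[-0.1,0,1],[-0.1,0,2],[-0.1,0,3],[-0.1,0,4],[-1,0,5],[-2,0,5],[-3,0,5],[-4,0,5]],"turn":[[0,0,0],[0,0,0],[0,0,0],[0,0,0],[0,0,0],[0,0,0],[0,0,0],[0,0,0],[0,0,0],[0,0,0],[0,0,0],[0,0,0]],"jaw":[0.1,0.1,0.6,0.6,0.6,0.6,0.6,0.6,0.6,0.6,0.6,0.6]}'
python3 -m pendant '{"slide":[[-1,1,0],[-1.5,2,0],[-1.5,3,0],[-1.5,4,0],[-1.5,5,0],[-1.5,6,0],[-1.5,7,0],[-1.5,7,0]],"turn":[[0,0,0],[0,0,0],[0,0,0],[0,0,0],[0,0,0],[0,0,0],[0,0,0],[0,0,0]],"jaw":[0.6,0.6,0.6,0.6,0.6,0.6,0.6,0.6]}'
python3 look.py 105 top,side -100 60 -210 -60;python3 look.py 75 side,top -100 60 60 210; ls pics
```

```text
time_s: 20.68
tcp_pos: [413.3, 65.0, 207.0]
orientation: [[-0.048, 0.999, 0.003], [0.999, 0.048, -0.0], [-0.0, 0.003, -1.0]]
wrist_force: [0.3, -0.0, 0.0]
finger_gap: 55.9
finger_force: 0.0
time_s: 21.35
tcp_pos: [368.9, 279.5, 206.7]
orientation: [[-0.052, 0.999, 0.002], [0.999, 0.052, 0.003], [0.003, 0.002, -1.0]]
wrist_force: [-0.3, 0.2, -0.7]
finger_gap: 56.0
finger_force: 0.0
top 910 [  -4.4 -135.6] [113.1 115.2] 89.74 lo [ -61.6 -191.5] hi [ 52.7 -79.6]
tcp rel -205.7 352.3 z 206.4
side 865 [  -6.1 -134.8] [117.6 115.5] 89.91 lo [ -63.2 -191.9] hi [ 51.1 -77.8]
tcp rel -205.9 350.8 z 206.2
side 514 [ -5.7 135.8] [116.7 120.3] 0.63 lo [-63.7  76.3] hi [ 51.3 191.6]
tcp rel -205.9 349.9 z 206.2
top 812 [ -4.4 133.2] [115.4 112.1] 0.0 lo [-61.6  77.4] hi [ 53.1 188.9]
tcp rel -205.9 349.4 z 206.2
s1.png
side0.png
side_10.0.png
side_12.1.png
side_13.6.png
side_15.2.png
side_18.3.png
side_21.4.png
side_21.5.png
side_5.2.png
side_6.6.png
side_8.0.png
top0.png
top_10.0.png
top_12.1.png
top_13.5.png
top_15.1.png
top_17.1.png
top_18.2.png
top_21.4.png
top_21.6.png
top_5.2.png
top_6.5.png
top_7.9.png
```

```bash
python3 -m pendant '{"slide":[[0,0,0],[0,0,0],[0,0,0]],"turn":[[0,0,0],[0,0,0],[0,0,0]],"jaw":[0.6,0.6,0.6]}'|head -3
```

```text
time_s: 21.8
tcp_pos: [368.8, 274.2, 206.5]
orientation: [[-0.047, 0.999, 0.0], [0.999, 0.047, 0.0], [-0.0, 0.0, -1.0]]
```

View pics/top_21.6.png

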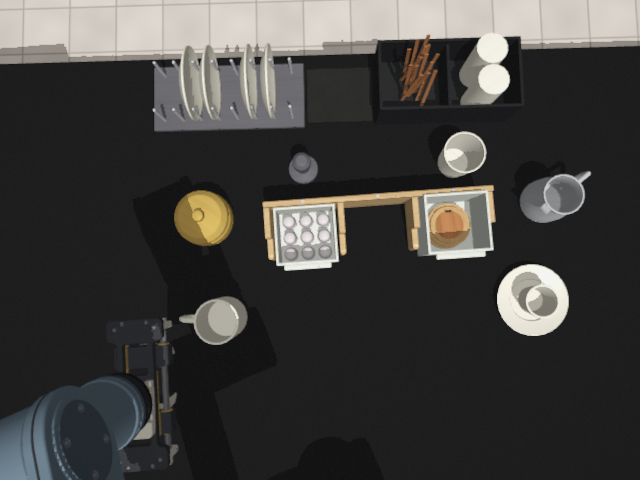

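The capsule bin is home in the left bay (~305,236) and the lid bin in the right bay (~457,224). The middle bay is empty, the bystanders are where they were, and the arm is clear of everything.

```bash
python3 -c "
from cell import manip
print(manip.hand_in())"
```

```text
the job is handed in; nothing more can be done
None
```

The bins are swapped and the job is handed in: the capsule bin is home and square in the left bay, the lid bin in the right, the middle bay is empty, and the bystanders look unmoved in the final top view (about 22 s of the 72 s used).

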